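# Lay the rinsed carton down in the draining tray

## Task

The rinsed, empty milk carton stands upright near the open end of the steel draining tray. With the fingertips push it over so that it lies on its broad side on the ribs with its top towards the tray's end wall, and only then push it along the ribs until its top end is up against that wall and it lies straight in the tray. Only push: do not grasp, lift or carry the carton, and leave the shaker in the tray and the piping nozzle and foil cups beyond it where they stand.

Things in the scene. Friction and masses are not known exactly. Their poses are not given: they have to be found in the camera images.
- drain_tray: Fixed steel draining tray on the worktop, inside 270 mm wide (its x) and 360 mm long (its y). Origin: centre of the underside. Flat ribs run along y, tops 10 mm above the worktop. The two long sides have a rim 19 mm high; the end at its -y (the robot's right) has the end wall, 26 mm high; the +y end (the robot's left) is open, with no rim.
- tray_stop (a point): Middle of the inner face of the end wall, at the height of the rib tops; axes as the tray's. +y points from the wall along the ribs to the other end.
- milk_carton: Empty milk carton, about 0.12 kg, 69 mm (its x) by 100 mm (its y); solid block 166 mm tall (its z). Origin: bottom centre. It starts upright on the ribs about 290 mm from the end wall, in the near or far half of the tray (the shaker has the other), 69 mm side along the ribs, its +x towards the end wall to within 0.07 rad.
- carton_top (a point): Centre of the flat top of the carton's solid block, 166 mm above its bottom along its z; axes as the carton's. This top meets the end wall when the carton lies. A screw cap stands out 16 mm beyond it and passes over the end wall without touching.
- carton_middle (a point): Middle of the block, 83 mm above its bottom; about 45 mm above the worktop when it lies flat on the ribs. Pushed low the carton slides; pushed 120 to 150 mm above its bottom it tips about its bottom edge, its rear top edge rising to 190 mm above the worktop on the way, and falls by itself beyond about 23 degrees.
- sugar_shaker: Small shaker, 44 mm across and 90 mm tall, standing on the ribs beside the carton, about 112 mm from it centre to centre. Origin: centre of its bottom. Leave it.
- piping_nozzle: Steel piping nozzle, a cone 27 mm across and 46 mm tall, standing on its wide end on the worktop beyond the tray. Origin: centre of its bottom. Leave it.
- foil_cup_stack: Stack of nested foil cups, 86 mm across and 94 mm tall, standing on the worktop beyond the tray. Origin: centre of its bottom. Leave it.

How it is judged:
By the outcome, as a careful person would: the job done as asked, in the order asked, and still so for the second after the job is handed in, with the robot touching nothing.
It also fails if it takes over 51 s, if anything falls off the work surface, if the arm or the gripper's body presses on something with over 40 N, if the wrist force passes 120 N, or if a joint passes its speed limit or range.

## Robot

A 6-joint arm with a two-finger parallel gripper is mounted at the origin on the work surface; the furniture and walls round the work are solid. World frame = base frame: x ahead of the robot, y to its left, z up, the work surface at z = 0. Lengths are in mm, angles in degrees, forces in N, time in s.
With the tool pointing down it reaches from about 300 to 850 mm from the base axis. Payload 4.2 kg.
Tool frame: the origin (TCP) lies midway between the tips of the shut fingers; the grasp point (between the pads) lies 19 mm behind it; z points along the fingers, y is the line along which they close (so a half turn about z gives the same grasp; the last joint's range is limited). The gripper opens to 91 mm and grips with 3 to 60 N. Pads are 32 mm wide; open, the fingers measure 118 mm over their backs; the gripper's body (76 mm by 178 mm) begins 60 mm behind the grasp point.
Start: joints at [74.886, 18.312, 89.639, -0, 72.044, -1.146], TCP at [138.802, 558.012, 213.976] pointing down, gripper open.
Joint ranges: [-177.97, 177.97], [-48.28, 115.42], [12.27, 149.76], [-77.06, 257.06], [2.81, 150.46], [-146.56, 146.56]. Speed limits (degrees/s): [147.25, 147.25, 180, 180, 180, 180].

## Interface

Orientations are given as [roll, pitch, yaw] about the fixed x, y, z axes, in that order (R = Rz(yaw) Ry(pitch) Rx(roll)).
In Python, from workcell import env gives the robot as it stands.
- The arm moves only by the shell command python3 drive.py FILE [OPENING] [FORCE], which reads ROWS from the file FILE. ROWS is 1 to 8 rows, parted by a bar, with the numbers parted by commas; each row has 6 numbers: dx, dy, dz in mm, then a rotation vector rx, ry, rz in degrees; each row shifts and turns the commanded pose from where the row before left it, along the tool's axes as they then stand; what a row does not reach is not made up. A row lasts 1/10 s, in which the tool goes at most 50 mm and 8.59 degrees, less where a joint would pass 70% of its speed; a pose out of reach is approached as far as the arm can. OPENING is the finger opening in mm, set as the command begins (- or left out keeps the last). The fingers move at their own pace and stop on an object; FORCE is the grip in N (left out, the last holds). Time passes only in rows, so rows that do not move let the fingers close. It prints the time, the measured TCP pose, the force, the opening and the grip force at its end. Input that does not fit is refused with a message, and nothing moves.
- env.state(): the state, without advancing time (a new reading comes with each control period).
- env.grab_frame(name): name is "side" or "top"; returns the picture (480x640x3 uint8, blue, green, red); there is no depth.
- env.camera_model(name): a dict with "fx", "fy", "cx", "cy" (pixels), "D" ([k1, k2, p1, p2, k3] as OpenCV has them; the pictures are not rectified), "T" (4x4, takes a point from camera to world coordinates). Camera axes: x right, y up, looking along -z (the intrinsics and any distortion apply to the point x, -y, -z); pixel columns grow to the right and rows downward; lengths in mm; the calibration is good to about 2 mm. A picture is of the moment at which its call begins. camera_model takes no time and is no camera call.
- env.job_done(): hands the job in; it is judged then, once.
The state is a dict: "time_s": time; "qpos": joint angles; "qvel": joint speeds; "effort": joint torques, N m; "ee_pos": TCP position; "ee_rot": TCP orientation; "force": force on the tool from outside, world axes, zero at the start; "torque": the same for the moment, N m; "gripper_width": finger opening in mm; "gripper_force": force on a finger pad.
Only numpy, scipy, OpenCV 4.12 (cv2) and the standard library are available. Lean on these libraries where they do the work, as an engineer would, in place of code of your own. Each camera call takes 0.05 s, during which the arm holds its last target. There are 200 camera calls.

## Working session

There is one attempt and no reset: what is moved stays moved. The work goes in short steps, Python scripts to look and compute and a shell command to move; the robot and the scene stay as the last step left them, time stands still between calls to the robot, and variables do not carry over. Pictures are saved under pics/ and viewed, at most 10 in all, crops included, and the job is handed in when it is done.

```bash
ls; mkdir -p pics
python3 - <<'E'
from workcell import env
import cv2
for n in("side","top"):
    cv2.imwrite(f"pics/{n}0.png",env.grab_frame(n)); m=env.camera_model(n); print(n,m)
s=env.state();print(s)
E
```

```text
drive.py
pics
workcell.py
side {'fx': 571.2789673878591, 'fy': 571.2789673878591, 'cx': 313.5847923311941, 'cy': 235.73412499841808, 'D': array([-0.00925506,  0.        ,  0.        ,  0.        ,  0.        ]), 'T': array([[-9.97215170e-01,  4.83934174e-02, -5.67448757e-02,
         5.84617654e+02],
       [-7.45439834e-02, -6.69827931e-01,  7.38765008e-01,
         6.50898613e+02],
       [-2.25793931e-03,  7.40937662e-01,  6.71570013e-01,
         7.50497661e+02],
       [ 0.00000000e+00,  0.00000000e+00,  0.00000000e+00,
         1.00000000e+00]])}
top {'fx': 574.9780512029092, 'fy': 574.9780512029092, 'cx': 322.1873589267891, 'cy': 226.3602447433706, 'D': array([-0.17854844,  0.        ,  0.        ,  0.        ,  0.        ]), 'T': array([[ 3.41967689e-02,  9.78280696e-01, -2.04444272e-01,
         4.30665667e+02],
       [-9.99406202e-01,  3.43374869e-02, -2.86025291e-03,
        -3.40729738e+01],
       [ 4.22197231e-03,  2.04420685e-01,  9.78874026e-01,
         1.15832691e+03],
       [ 0.00000000e+00,  0.00000000e+00,  0.00000000e+00,
         1.00000000e+00]])}
{'time_s': 0.1, 'qpos': array([ 7.48851563e+01,  1.83470474e+01,  8.97000042e+01, -5.29546469e-04,
        7.20409821e+01, -1.14412058e+00]), 'qvel': array([ 0.04175311, -0.03250426, -0.17732796, -0.01575429,  0.1282242 ,
       -0.03502022]), 'effort': array([ 1.32236572e-03, -4.13328016e+01, -2.32507485e+01,  7.28450110e-02,
        4.22652788e-02, -4.65893743e-05]), 'ee_pos': array([138.68962421, 557.56909187, 213.20967464]), 'ee_rot': array([-1.79911974e+02, -1.25440381e-03,  1.66029440e+02]), 'force': array([0.74001792, 0.06381052, 0.0187264 ]), 'torque': array([ 0.01916305, -0.01259917,  0.01749147]), 'gripper_force': 0.0, 'gripper_width': 90.94627709454484}
```
View pics/top0.png

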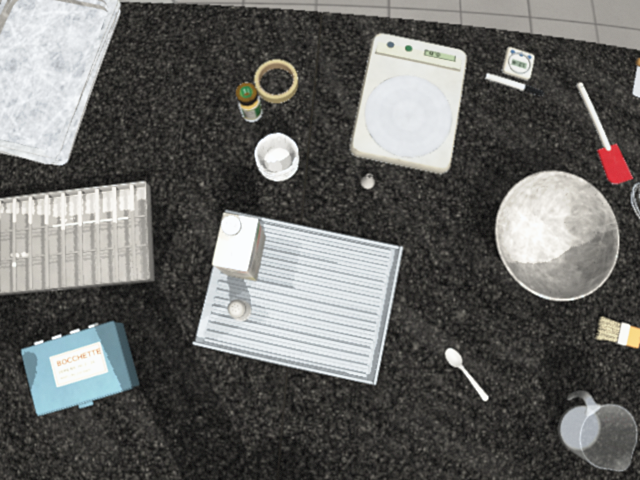

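View pics/side0.png

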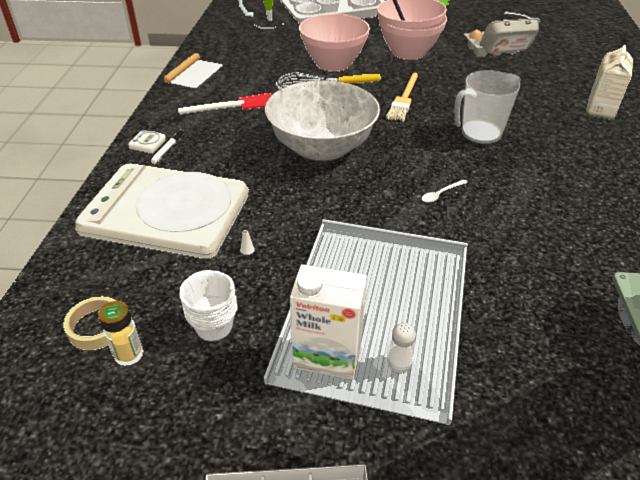

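The tray spans about (225,212), (403,246), (377,383) and (194,345) in the top view. The carton stands at the far-left, with its top around (238,245) and the shaker at (237,310). The nozzle is at (367,182) and the cups at (277,157). I'll take an enlarged crop to pick the corners.

Run:
```python
import cv2
a=cv2.imread("pics/top0.png")[200:395,185:415]
cv2.imwrite("pics/crop0.png",cv2.resize(a,None,fx=3,fy=3,interpolation=cv2.INTER_CUBIC))
```

Create h.py:
```python
from workcell import env
import cv2,numpy as np
def ray(n,px):
    m=env.camera_model(n);K=np.array([[m['fx'],0,m['cx']],[0,m['fy'],m['cy']],[0,0,1]])
    u=cv2.undistortPoints(np.array([[px]],float),K,m['D'])[0,0]
    return m['T'][:3,3],m['T'][:3,:3]@np.array([u[0],-u[1],-1])
def onz(n,px,z):
    o,d=ray(n,px);return o+d*(z-o[2])/d[2]
```

```text
(no output)
```

View pics/crop0.png

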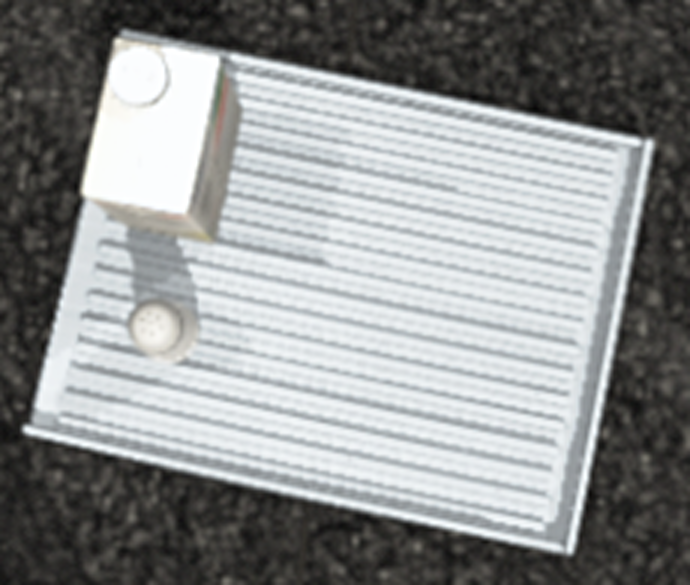

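The crop shows the carton's top corners at crop pixels (117,40), (220,55), (190,212) and (84,194). The end wall's top edge runs from (652,142) to (573,552), and the shaker top is at (155,325).

Run:
```python
from h import *
f=lambda p,z:onz("top",(p[0]/3+185,p[1]/3+200),z)
T=[f(p,z)for p,z in[((122,33),19),((652,142),26),((573,552),26),((25,430),19)]]
for t in T:print("tray",t.round(0))
C=[f(p,176)for p in[(117,40),(220,55),(190,212),(84,194)]]
for t in C:print("cart",t.round(0))
A=lambda a,b:np.degrees(np.arctan2(*(a-b)[1::-1])).round(1)
print("tray yaw: -y dir from sides",A(T[1],T[0]),A(T[2],T[3]),"wall x dir",A(T[1],T[2]),"len",np.linalg.norm((T[1]-T[0])[:2]),np.linalg.norm((T[1]-T[2])[:2]))
print("carton",A(C[1],C[0]),A(C[2],C[3]),A(C[0],C[3]),A(C[1],C[2]),[np.linalg.norm(C[i]-C[i-1]).round(0) for i in range(4)],np.mean(C,0))
print("shaker",f((155,325),90),"cup",onz("top",(277,155),94),"noz",onz("top",(367,180),46))
```

```text
tray [694. 168.  19.]
tray [ 630. -193.   26.]
tray [ 360. -145.   26.]
tray [424. 215.  19.]
cart [653. 142. 176.]
cart [646.  81. 176.]
cart [553.  93. 176.]
cart [561. 156. 176.]
tray yaw: -y dir from sides -100.1 -100.1 wall x dir -10.0 len 366.0769471018653 274.13603318894593
carton -96.4 -97.4 -8.1 -7.5 [np.float64(93.0), np.float64(62.0), np.float64(94.0), np.float64(63.0)] [603.57580481 118.13859276 176.        ]
shaker [492.89433119 122.3611914   90.        ] cup [791.82563162  61.88529974  94.        ] noz [ 761.54810427 -117.82219742   46.        ]
```

```bash
cat >> h.py <<'E'
from scipy.spatial.transform import Rotation as R
def delta(p,rpy):
    s=env.state();r=R.from_euler('xyz',s['ee_rot'],degrees=True)
    print("move",r.inv().apply(np.array(p)-s['ee_pos']).round(1),"rot",(r.inv()*R.from_euler('xyz',rpy,degrees=True)).as_rotvec(True).round(1),"q",s['qpos'].round(1),'F',s['force'].round(1),'t',s['time_s'])
E
echo '-34,-14,0,0,0,0 | -34,-14,0,0,0,0 | -34,-14,0,0,0,0 | -34,-14,0,0,0,0 | -34,-14,0,0,0,0 | -34,-14,0,0,0,0 | -34,-14,0,0,0,0 | -34,-14,0,0,0,0' > mv.in && python3 drive.py mv.in 60
echo '-34,-14,0,0,0,0 | -34,-14,0,0,0,0 | -34,-14,0,0,0,0 | -34,-14,0,0,0,0 | -34,-14,0,0,0,0 | -34,-14,0,0,0,0 | 0,0,0,0,0,8 | 0,0,0,0,0,8' > mv.in && python3 drive.py mv.in
echo '0,0,0,0,0,8 | 0,0,0,0,0,8 | 0,0,0,0,0,8 | 0,0,0,0,0,8 | 0,0,0,0,0,8 | 0,0,0,0,0,8 | 0,0,0,0,0,8 | 0,0,0,0,0,8' > mv.in && python3 drive.py mv.in
python3 -c "
from h import *
print(onz('top',(150,240),0),onz('top',(150,240),80))
delta((617,197,145),(180,0,80))"
```

```text
time_s: 0.9
ee_pos: [376.6, 382.4, 213.6]
ee_rot: [-180.0, -0.0, 166.0]
force: [0.7, 0.6, -0.7]
gripper_width: 60.1
gripper_force: 0.0
time_s: 1.7
ee_pos: [554.1, 251.7, 213.0]
ee_rot: [-179.9, -0.1, 149.6]
force: [-0.1, 0.9, -0.6]
gripper_width: 60.1
gripper_force: 0.0
time_s: 2.5
ee_pos: [553.1, 252.8, 213.4]
ee_rot: [-179.9, 0.0, 85.7]
force: [0.1, -0.0, -0.4]
gripper_width: 59.9
gripper_force: 0.0
[631.06663787 326.20213489   0.        ] [617.22591852 301.31968728  80.        ]
move [-50.8  68.   68.3] rot [-0.1  0.   5.7] q [23.5 21.4 85.1  0.  73.6 27.8] F [ 0.1 -0.  -0.4] t 2.5
```

```bash
echo '0,0,0,0,0,5.7 | 0,36,0,0,0,0 | 0,36,0,0,0,0 | -22,0,34,0,0,0 | -22,0,34,0,0,0 | 0,0,0,0,0,0' > mv.in && python3 drive.py mv.in
python3 - <<'E'
from h import *
delta((603.5,118,145),(180,0,80))
cv2.imwrite("pics/side1.png",env.grab_frame("side"))
E
```

```text
time_s: 3.1
ee_pos: [612.9, 193.9, 140.0]
ee_rot: [-179.3, 0.4, 80.2]
force: [-0.1, 0.5, 0.8]
gripper_width: 60.3
gripper_force: 0.0
move [-76.4   3.6  -4.6] rot [-0.7  0.4  0.2] q [16.6 27.7 85.8 -0.1 67.3 26.4] F [-0.1  0.5  0.8] t 3.1
```

View pics/side1.png

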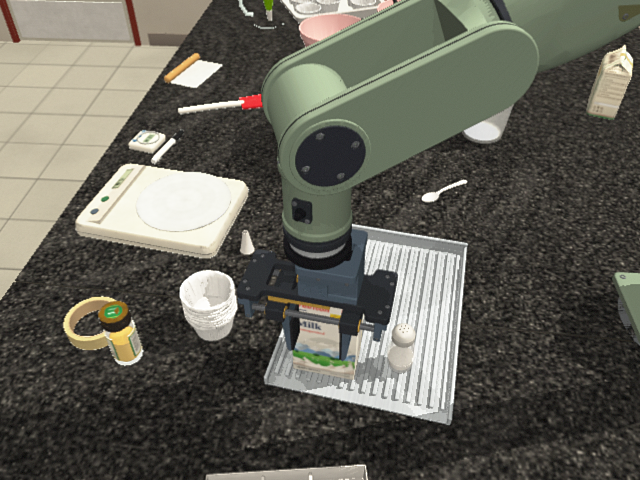

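The fingers are behind the carton, spanning about px 290–360, and clear of the shaker at (402,345). Pushing now.

```bash
echo '-7,3,-2,0,0,0 | -7,0,-3,0,0,0 | -7,0,0,0,0,0 | -6,0,0,0,0,0 | -6,0,0,0,0,0 | -6,0,0,0,0,0 | -6,0,0,0,0,0 | -6,0,0,0,0,0' > mv.in && python3 drive.py mv.in
python3 - <<'E'
from h import *
cv2.imwrite("pics/side2.png",env.grab_frame("side"))
delta((603.5,118,145),(180,0,80))
E
```

```text
time_s: 3.95
ee_pos: [611.3, 146.2, 150.9]
ee_rot: [-180.0, -0.0, 80.3]
force: [-0.5, 0.7, -0.4]
gripper_width: 59.9
gripper_force: 0.2
move [-28.1  -2.9   5.9] rot [-0.   0.1  0.3] q [12.3 25.5 87.7 -0.  66.8 22.1] F [-0.5 -0.5 -0.3] t 4.0
```

View pics/side2.png

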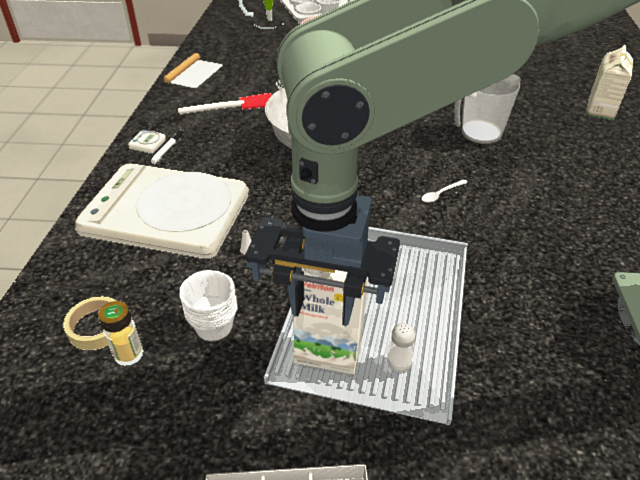

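The carton is starting to lean away at px (330,320), with its base still at (325,365). Continuing.

```bash
echo '-6,0,3,0,0,0 | -6,0,3,0,0,0 | -6,0,3,0,0,0 | -6,0,0,0,0,0 | -6,0,0,0,0,0 | -6,0,0,0,0,0 | -6,0,0,0,0,0 | 0,0,0,0,0,0' > mv.in && python3 drive.py mv.in
echo '0,0,0,0,0,0 | 0,0,0,0,0,0 | 0,0,0,0,0,0' > mv.in && python3 drive.py mv.in
python3 - <<'E'
from h import *
cv2.imwrite("pics/side3.png",env.grab_frame("side"));cv2.imwrite("pics/top3.png",env.grab_frame("top"))
delta((603.5,118,145),(180,0,80))
E
```

```text
time_s: 4.8
ee_pos: [604.3, 104.5, 142.1]
ee_rot: [180.0, 0.0, 80.3]
force: [-0.4, -0.2, 0.1]
gripper_width: 59.9
gripper_force: 0.0
time_s: 5.1
ee_pos: [604.4, 105.5, 142.0]
ee_rot: [180.0, -0.0, 80.3]
force: [0.0, 0.3, 0.3]
gripper_width: 60.0
gripper_force: 0.0
move [12.2 -2.9 -3.1] rot [ 0.  -0.   0.4] q [ 8.8 24.7 90.6  0.  64.8 18.5] F [-0.1 -0.3 -0.8] t 5.2
```

View pics/side3.png

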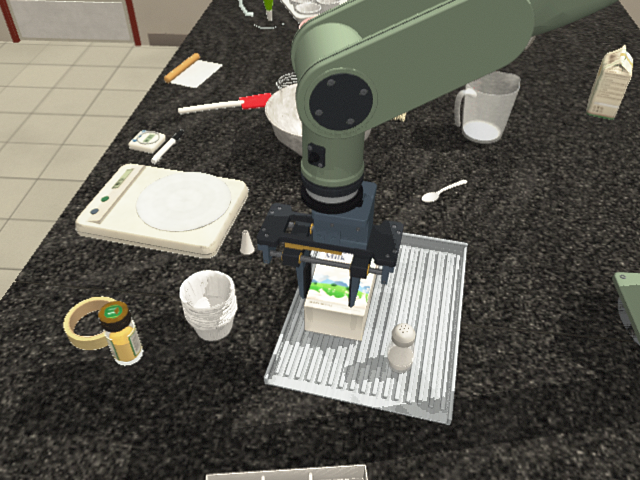

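The carton has fallen flat. Its base faces the camera with lower corners near px (306,332) and (363,338), and the shaker is undisturbed at (402,345). Measuring the base, then backing off.

```bash
python3 - <<'E'
from h import *
a=onz("side",(306,332),10);b=onz("side",(363,338),10);print(a,b,(a+b)/2,np.degrees(np.arctan2(*(a-b)[1::-1])))
# carton base -> TCP behind by 16+25
e=np.array([np.cos(np.radians(80)),np.sin(np.radians(80)),0]);p=(a+b)/2+e*41;p[2]=40
print(p);delta(p,(180,0,80))
E
echo '20,0,0,0,0,0 | 20,0,0,0,0,0 | 20,0,0,0,0,0 | 0,0,0,0,0,0' > mv.in && python3 drive.py mv.in
```

```text
[642.10681733  69.90839529  10.        ] [549.4441466   75.34245778  10.        ] [595.77548196  72.62542653  10.        ] -3.356180677867531
[602.89505725 113.00254441  40.        ]
move [  7.2  -2.7 101.9] rot [ 0.  -0.   0.4] q [ 8.8 24.7 90.6  0.  64.8 18.5] F [-0.1 -0.3 -0.8] t 5.2
time_s: 5.6
ee_pos: [614.9, 167.5, 141.8]
ee_rot: [180.0, -0.1, 80.5]
force: [-0.5, -0.1, 0.3]
gripper_width: 59.9
gripper_force: 0.0
```

```bash
echo '0,0,26,0,0,0.3 | 0,0,26,0,0,0 | 0,0,26,0,0,0 | 0,0,26,0,0,0 | 0,0,0,0,0,0 | 0,0,0,0,0,0' > mv.in && python3 drive.py mv.in
echo '-14,0,0,0,0,0 | -14,0,0,0,0,0 | -14,0,0,0,0,0 | -14,0,0,0,0,0 | -10,0,0,0,0,0 | -5,0,0,0,0,0 | -5,0,0,0,0,0 | -5,0,0,0,0,0' > mv.in && python3 drive.py mv.in
echo '-5,0,0,0,0,0 | -5,0,0,0,0,0 | -5,0,0,0,0,0 | -5,0,0,0,0,0 | -5,0,0,0,0,0 | -5,0,0,0,0,0 | -5,0,0,0,0,0 | -5,0,0,0,0,0' > mv.in && python3 drive.py mv.in
echo '-5,0,0,0,0,0 | -5,0,0,0,0,0 | -5,0,0,0,0,0 | 0,0,0,0,0,0' > mv.in && python3 drive.py mv.in
python3 - <<'E'
from h import *
cv2.imwrite("pics/top4.png",env.grab_frame("top"));I=env.grab_frame("side");cv2.imwrite("pics/side4.png",I)
E
```

```text
time_s: 6.2
ee_pos: [614.5, 164.5, 38.1]
ee_rot: [-180.0, 0.0, 80.1]
force: [1.6, 0.5, 0.4]
gripper_width: 60.0
gripper_force: 0.0
time_s: 7.0
ee_pos: [600.8, 84.8, 38.3]
ee_rot: [180.0, -0.1, 80.0]
force: [-0.2, 1.7, 1.5]
gripper_width: 60.3
gripper_force: 1.0
time_s: 7.8
ee_pos: [593.4, 44.8, 37.9]
ee_rot: [-180.0, -0.0, 80.0]
force: [0.6, 1.7, 1.1]
gripper_width: 59.9
gripper_force: 0.9
time_s: 8.2
ee_pos: [590.5, 29.5, 37.8]
ee_rot: [-180.0, 0.0, 80.0]
force: [-0.5, -0.4, 0.2]
gripper_width: 60.1
gripper_force: 0.0
```

View pics/side4.png

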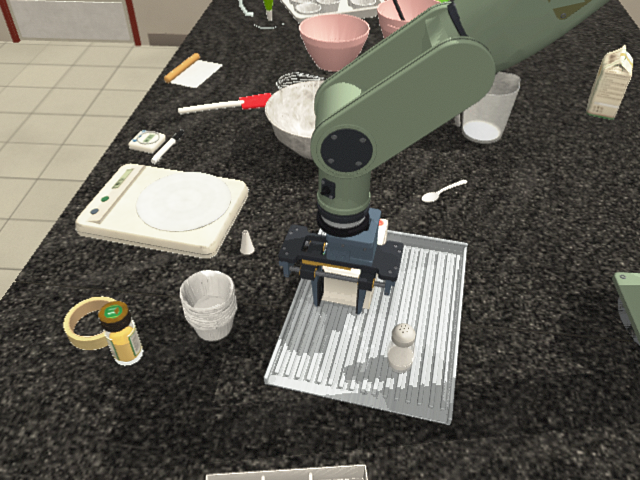

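The carton is sliding straight, with its base at about px (345,290) and roughly 27 mm left to go. I'll approach the wall slowly and watch the force.

```bash
echo '-5,0,0,0,0,0 | -5,0,0,0,0,0 | -4,0,0,0,0,0 | -3,0,0,0,0,0 | -2,0,0,0,0,0' > mv.in && python3 drive.py mv.in | sed -n '2p;4p'
for i in 1; do :; done
echo '-2,0,0,0,0,0 | -1,0,0,0,0,0 | -1,0,0,0,0,0' > mv.in && python3 drive.py mv.in | sed -n '2p;4p'
```

```text
ee_pos: [587.5, 11.4, 37.9]
force: [-0.8, 0.4, -0.0]
ee_pos: [586.9, 7.8, 37.9]
force: [0.6, -0.0, -0.2]
```

```bash
echo '-2,0,0,0,0,0 | -2,0,0,0,0,0' > mv.in && python3 drive.py mv.in | sed -n '2p;4p'
echo '-1,0,0,0,0,0 | -1,0,0,0,0,0 | -1,0,0,0,0,0' > mv.in && python3 drive.py mv.in | sed -n '2p;4p'
```

```text
ee_pos: [587.2, 6.3, 38.5]
force: [2.0, 13.7, 3.5]
ee_pos: [587.4, 6.2, 39.3]
force: [2.6, 21.5, 5.5]
```

The force rose to 21 N, so the carton is against the wall. Backing off, raising and checking.

```bash
echo '4,0,0,0,0,0 | 15,0,0,0,0,0 | 30,0,0,0,0,0 | 30,0,0,0,0,0 | 20,0,-25,0,0,0 | 20,0,-40,0,0,0 | 20,0,-40,0,0,0 | 20,0,-40,0,0,0' > mv.in && python3 drive.py mv.in
echo '30,-30,-20,0,0,0 | 30,-30,0,0,0,0 | 30,-30,0,0,0,0 | 0,-40,0,0,0,0 | 0,-40,0,0,0,0 | 0,-40,0,0,0,0 | 0,0,0,0,0,0' > mv.in && python3 drive.py mv.in
python3 - <<'E'
from h import *
I=env.grab_frame("top");cv2.imwrite("pics/top5.png",I)
cv2.imwrite("pics/crop5.png",cv2.resize(I[200:395,185:415],None,fx=3,fy=3,interpolation=cv2.INTER_CUBIC))
cv2.imwrite("pics/side5.png",env.grab_frame("side"))
E
```

```text
time_s: 10.4
ee_pos: [613.0, 158.6, 184.3]
ee_rot: [-180.0, 0.0, 80.1]
force: [1.2, 0.3, 0.1]
gripper_width: 59.8
gripper_force: 0.0
time_s: 11.1
ee_pos: [417.4, 282.7, 203.0]
ee_rot: [-179.9, 0.1, 80.2]
force: [0.9, 0.3, 0.2]
gripper_width: 60.3
gripper_force: 0.0
```

View pics/crop5.png

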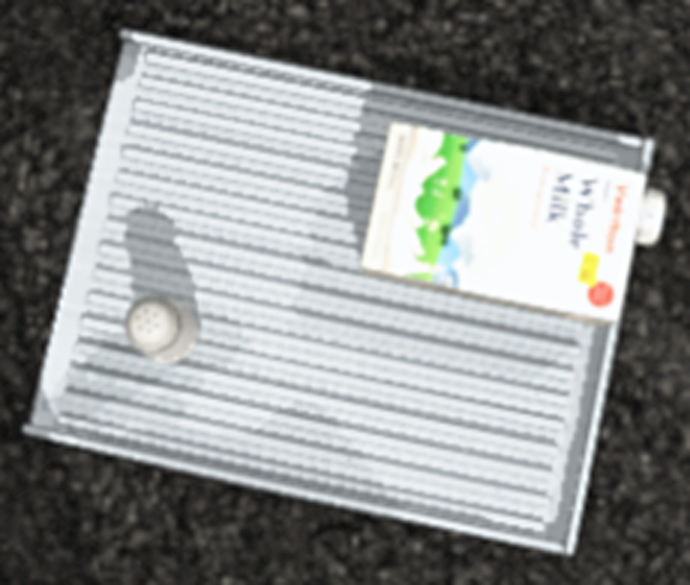

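View pics/side5.png

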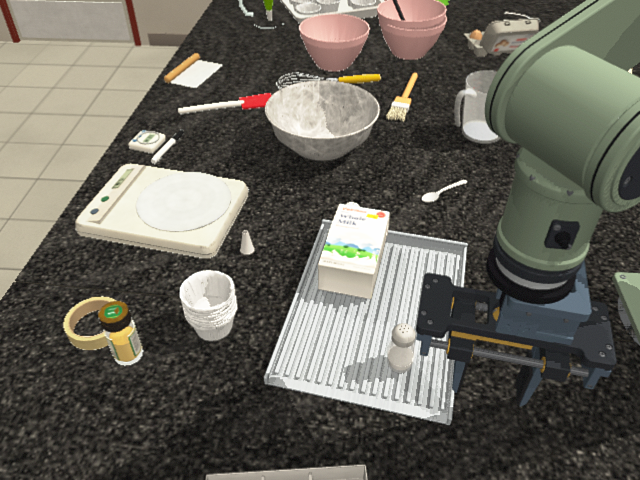

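The carton lies with its top at the wall: top-edge corners (647,172) and (608,322), base corners (390,123) and (362,268), with the cap beyond the wall. The shaker, nozzle and cups haven't moved. I'll check the angle and gap numerically.

Run:
```python
from h import *
f=lambda p,z:onz("top",(p[0]/3+185,p[1]/3+200),z)
C=[f(p,79) for p in[(390,123),(647,172),(608,322),(362,268)]]
A=lambda a,b:np.degrees(np.arctan2(*(a-b)[1::-1])).round(1)
print(A(C[1],C[0]),A(C[2],C[3]),A(C[1],C[2]),A(C[0],C[3]))
w0,w1=f((652,142),26),f((573,552),26);t=(w1-w0)[:2];n=np.array([-t[1],t[0]])/np.linalg.norm(t)
print([((c-w0)[:2]@n).round(1) for c in C])
```

```text
-99.0 -100.5 -13.8 -8.7
[np.float64(-171.5), np.float64(-5.3), np.float64(-11.9), np.float64(-169.4)]
```

```bash
python3 -c "
from workcell import env
print(env.job_done())"
```

```text
the job is handed in; nothing more can be done
None
```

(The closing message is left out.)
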